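# Tip the parts pan, scoop up the barrels and set them on the counting scale

## Task

Tip the green pan lip-down as far as it goes (its thumb tab is there to press), slowly, so that the four steel barrels roll together against its high lip and none jumps out. Then gather all four barrels with the hand scoop, lift them out roughly level and stand the loaded scoop in the middle of the counting scale's steel platform, and let go. Keep the gripper off the barrels, which are waiting to be measured, and do not disturb the setting master, the ball stand or the V-block.

Things in the scene. Friction and masses are not known exactly. Their poses are not given: they have to be found in the camera images.
- pan (a joint): tilt of the green pan about a level pivot across its middle, 10 mm above its floor and 75 mm above the table, rad: 0 = level (as at the start), 0.28 = fully tipped, at its stop; grows as the lip end goes down. A stiff friction hinge (0.9 N m, some 7 N pressed on the tab) holds the pan wherever it is left.
- pan_floor (a point): centre of the top face of the green sheet-metal pan's flat floor, 200 mm (x) by 134 mm (y); the frame tilts with the pan: x along the floor to the lip (the end that goes down, away from the robot), y across, z square to the floor. Walls flare out by 17 deg, 46 mm high at the lip end, 16 mm at the back, sides tapering between. The stand and its knobs reach 126 mm to each side, up to 90 mm above the table.
- pan_lip (a point): the fold where the pan's floor meets the lip wall, at mid width: 100 mm along x from pan_floor, same axes; it moves with the pan (65 mm above the table when level, 38 mm when tipped).
- pan_tab (a point): middle of the top face of the thumb tab, a flat black-padded flange 30 mm (x) by 90 mm (y) that sticks out from the top of the lip wall; 129 mm along x and 46 mm along z from pan_floor, same axes. The pan is pressed down here, with closed fingers; the tab sinks about 37 mm to the stop and stays down.
- barrel0: steel barrel 1 of 4: a bright turned tube 20 mm in diameter, 72 mm long, with dark grooves and a brass band, about 60 g, loose in the pan at the start, lying roughly across it; it rolls once the pan is tipped by about 5 deg. Origin at its centre, y along its length.
- barrel1: steel barrel 2 of 4: a bright turned tube 20 mm in diameter, 72 mm long, with dark grooves and a brass band, about 60 g, loose in the pan at the start, lying roughly across it; it rolls once the pan is tipped by about 5 deg. Origin at its centre, y along its length.
- barrel2: steel barrel 3 of 4: a bright turned tube 20 mm in diameter, 72 mm long, with dark grooves and a brass band, about 60 g, loose in the pan at the start, lying roughly across it; it rolls once the pan is tipped by about 5 deg. Origin at its centre, y along its length.
- barrel3: steel barrel 4 of 4: a bright turned tube 20 mm in diameter, 72 mm long, with dark grooves and a brass band, about 60 g, loose in the pan at the start, lying roughly across it; it rolls once the pan is tipped by about 5 deg. Origin at its centre, y along its length.
- scoop_grip (a point): point to hold the scoop: in the front half of its handle, mid width and mid thickness, 97 mm behind and 48 mm above scoop_base, same axes: x to the open tip, y across, z up when it stands level. Aluminium hand scoop, 200 g; its blue straight handle, 20 mm wide (y), 22 mm thick, 96 mm long, rises backwards by 20 deg from the top of the rear wall; flat sides, pinched across y from above.
- scoop_base (a point): middle of the underside of the scoop's flat bottom: 100 mm long (tip at x = +50, rear wall at -50), 122 mm wide, 2.5 mm thick, bevelled to 0.8 mm at the tip. Rear wall 40 mm high; side walls 40 mm at the rear, falling to nothing at the tip, flaring to a rim 144 mm wide. Starts on the table left or right of the pan, tip roughly away from the robot.
- scale_top (a point): centre of the upper face of the counting scale's square steel platform (190 by 190 mm), 64 mm above the table, z up; fixed, with a low keypad and display on its robot side below the platform's level. It stands on the other side of the pan from the scoop. Its x axis points away from the keypad.
- master_mid (a point): setting master, dark steel cylinder 62 mm in diameter and 58 mm high with a small knob on top; loose, must stay where it is.
- ball_stand_mid (a point): white ceramic ball (25 mm) on a steel cone with a round foot 56 mm wide, 98 mm high in all; loose, must stay where it is.
- vblock_mid (a point): dark steel V-block 80 by 50 by 40 mm high; loose, must stay where it is.
Things that resemble listed ones, but are neither listed nor needed, are in the scene too. What is shaped like the barrel3 but red is not meant. Leave any red look-alike of the barrel1 alone.

How it is judged:
By the outcome, as a careful person would: the job done as asked, in the order asked, and still so for the second after the job is handed in, with the robot touching nothing.
It also fails if it takes over 70 s, if anything falls off the work surface, if the arm or the gripper's body presses on something with over 40 N, if the wrist force passes 120 N, or if a joint passes its speed limit or range.

## Robot

A 6-joint arm with a two-finger parallel gripper is mounted at the origin on the work surface. World frame = base frame: x ahead of the robot, y to its left, z up, the work surface at z = 0. Lengths are in mm, angles in rad, forces in N, time in s.
With the tool pointing down it reaches from about 350 to 725 mm from the base axis. Payload 6 kg.
Tool frame: the origin (TCP) lies on the centre line of the jaws, within the pads' length; the fingertips stand 14 mm ahead of it and the grasp point (between the pads) lies 5 mm behind it (arm.tip_extent is the distance from the TCP to the fingertips, in mm); z points along the fingers, y is the line along which they close (so a half turn about z gives the same grasp; the last joint's range is limited). The gripper opens to 85 mm and grips with 20 to 120 N. Pads are 22 mm wide; open, the fingers measure 114 mm over their backs; the gripper's body (76 mm by 85 mm) begins 54 mm behind the grasp point. The pads swing forward as they close: fully open they stand 13 mm farther back than shut.
Start: joints at [-0.929, 0.04, 0.085, 0, -1.615, -0.334], TCP at [181.787, -571.777, 245.261] pointing down, gripper open.
Joint ranges: [-2.56, 2.56], [-1.29, 2.01], [-1.08, 1.49], [-3.29, 1.98], [-2.81, -0.18], [-2.99, 2.99]. Speed limits (rad/s): [2.57, 2.57, 3.01, 3.14, 3.14, 3.14].

## Interface

Orientations are given as [roll, pitch, yaw] about the fixed x, y, z axes, in that order (R = Rz(yaw) Ry(pitch) Rx(roll)).
In Python, from station import arm gives the robot as it stands.
- The arm moves only by the tool step_arm, never from a script. Its argument "targets" is a list of rows, each an object with "xyz": the shift along the tool's x, y, z in cm, a list of three; "rot": the turn, a rotation vector about the tool's x, y, z in degrees, a list of three; "gripper": the closure, from 0 (fully open) to 1 (shut). A call has exactly 10 rows; each row is the pose to reach, as a shift and turn from the pose commanded when the call began, along the tool's axes at that moment; what a row does not reach only later rows make up. A row lasts 1/8 s, in which the tool goes at most 62.5 mm and 10.7 degrees, less where a joint would pass 70% of its speed; a pose out of reach is approached as far as the arm can. A call with a gripper value outside its range is refused whole. The fingers move at their own pace and stop on an object; "newtons" is the grip in N (left out, the last holds). Time passes only in rows, so rows that repeat a pose let the fingers close, or fill a call up. It gives the time, the measured TCP pose, the force, the opening and the grip force at its end, in the units of the state.
- arm.observe(): the state, without advancing time (a new reading comes with each control period).
- arm.capture(name): name is "side" or "top" or "wrist"; returns a dict with "color" (384x512x3 uint8, red, green, blue), "K" (3x3 intrinsics, pixels), "dist" ([k1, k2, p1, p2, k3] as OpenCV has them; the pictures are not rectified), "xyz" and "orientation" of the camera in the world. Camera axes: x right, y down, z forward; pixel columns grow to the right and rows downward; lengths in mm; the calibration is good to about 2 mm. A picture is of the moment at which its call begins. There is no depth.
- arm.sign_off(): hands the job in; it is judged then, once.
The state is a dict: "clock": time; "q": joint angles; "joint_velocities": joint speeds; "tau": joint torques, N m; "ee_pos": TCP position; "tcp_rot": TCP orientation; "wrist_force": force on the tool from outside, world axes, zero at the start; "wrist_torque": the same for the moment, N m; "gripper_width": finger opening in mm; "grasp_force": force on a finger pad.
Only numpy, scipy, OpenCV 4.12 (cv2) and the standard library are available. Lean on these libraries where they do the work, as an engineer would, in place of code of your own. Each camera call takes 0.05 s, during which the arm holds its last target. There are 200 camera calls.

## Working session

There is one attempt and no reset: what is moved stays moved. The work goes in short steps, Python scripts to look and compute and a tool call to move; the robot and the scene stay as the last step left them, time stands still between calls to the robot, and variables do not carry over. Pictures are saved under pics/ and viewed, at most 10 in all, crops included, and the job is handed in when it is done.

Besides the shell and the picture viewer there is one more tool, called after "Request:" as name(argument=value, ...) on one line, values as JSON. step_arm: Moves the arm, as the interface text tells. Its arguments: {"type":"object","properties":{"targets":{"type":"array"},"newtons":{"type":"number"}},"required":["targets"]}

```bash
ls; mkdir -p pics; cat > h.py <<'E'
import numpy as np, cv2
from scipy.spatial.transform import Rotation as R
from station import arm
def shot(n,f):
    c=arm.capture(n); cv2.imwrite('pics/'+f+'.png',c['color'][:,:,::-1]); np.save('pics/'+f+'.npy',c,allow_pickle=True); return c
def load(f): return np.load('pics/'+f+'.npy',allow_pickle=True).item()
def rot(c):
    o=np.array(c['orientation']); return o if o.shape==(3,3) else R.from_euler('xyz',o).as_matrix()
def ray(c,px):
    p=cv2.undistortPoints(np.array([[px]],float),np.array(c['K'],float),np.array(c['dist'],float))[0,0]
    return rot(c)@np.array([p[0],p[1],1.])
def at(c,px,z):
    d=ray(c,px);o=np.array(c['xyz'],float);return o+d*(z-o[2])/d[2]
def proj(c,P):
    M=rot(c).T;t=-M@np.array(c['xyz'],float)
    return cv2.projectPoints(np.array(P,float).reshape(-1,3),cv2.Rodrigues(M)[0],t,np.array(c['K'],float),np.array(c['dist'],float))[0][:,0]
def tool():
    s=arm.observe();return np.array(s['ee_pos']),R.from_euler('xyz',s['tcp_rot'])
E
python3 - <<'E'
from h import *
for n in ('top','side'):
    c=shot(n,n+'0'); print(n,c['xyz'],c['orientation'])
a=cv2.imread('pics/top0.png');b=cv2.imread('pics/side0.png')
cv2.imwrite('pics/top0b.png',cv2.resize(a,(800,600)))
print(arm.observe())
E
```

```text
pics
top [ 563.99247589    6.30852946 1066.09588501] [-3.08487497  0.01888957 -1.55855896]
side [468.28817155 693.70761237 724.78605728] [-2.31983665  0.00704773 -2.94838257]
{'clock': 0.1, 'q': array([-9.29264856e-01,  4.07621178e-02,  8.39189595e-02, -3.96977335e-04,
       -1.61552740e+00, -3.33666171e-01]), 'joint_velocities': array([-0.00155991, -0.00042298,  0.00314428,  0.00104442, -0.00077526,
        0.000477  ]), 'tau': array([-5.35616491e-03, -3.69345546e+01,  3.48280013e+01,  6.95185125e+00,
       -4.50371488e-03,  3.36526523e-05]), 'ee_pos': array([ 181.77766549, -571.50978833,  244.37962041]), 'tcp_rot': array([ 3.13997536e+00, -1.40839525e-04, -2.83370980e+00]), 'wrist_force': array([-0.10503508,  0.24471575,  0.06473945]), 'wrist_torque': array([-0.01370641,  0.02153955,  0.00635288]), 'grasp_force': 0.0, 'gripper_width': 85.28986642317948}
```

View pics/top0b.png

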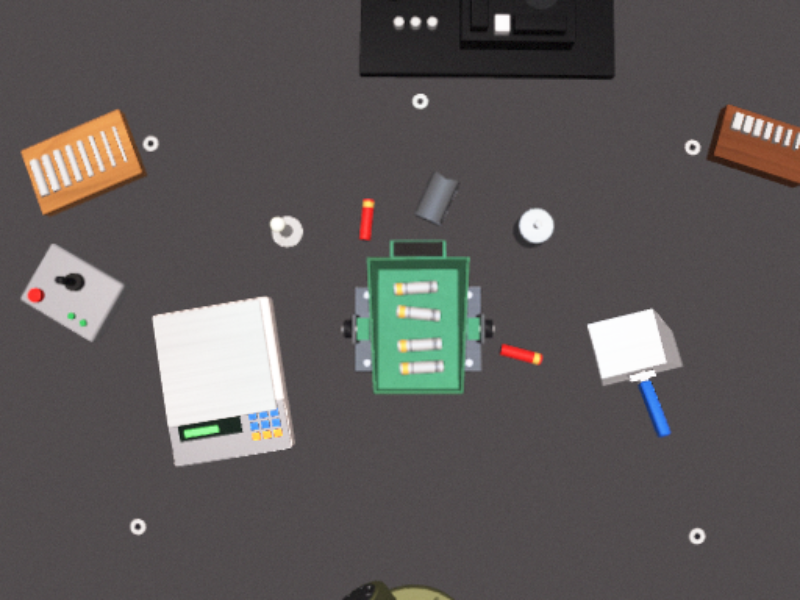

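View pics/side0.png

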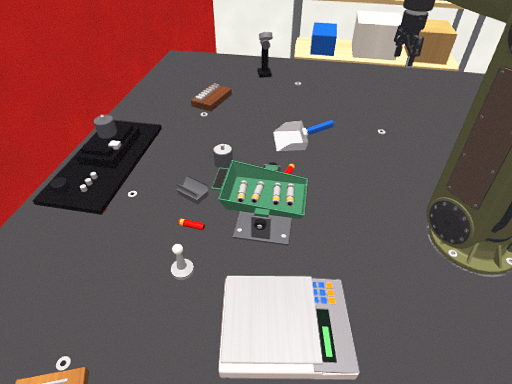

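The top view (800x600) shows the pan with its tab at (418,249), and the pivot knobs at (349,329) and (489,329). The four steel barrels are at (416,288), (418,313), (420,345) and (421,368). Red look-alikes lie at (367,220) and (521,355), so I'll leave those alone. The scoop is at (635,345) with its blue handle from (642,378) to (663,433). The scale is at (222,360), the ball stand at (285,230), the V-block at (437,198) and the master at (536,226).

```bash
python3 - <<'E'
from h import *
c=load('top0');S=1.5625
def P(n,u,v,z): print(n,at(c,(u/S,v/S),z).round(0))
P('tab',418,249,111);P('knobL',349,329,75);P('knobR',489,329,75)
for u,v in((416,288),(418,313),(420,345),(421,368)):P('b',u,v,75)
P('hfront',643,380,45);P('hend',663,432,72)
P('tipL',588,324,0);P('tipR',654,310,0)
for p in((153,316),(270,297),(285,410),(170,425)):P('scale',*p,64)
P('red',521,355,10);P('master',536,226,58)
im=cv2.imread('pics/top0.png')
x=cv2.resize(im[190:290,360:450],(720,800),interpolation=cv2.INTER_CUBIC)
x=cv2.resize(im[190:285,320:445],(790,600),interpolation=cv2.INTER_CUBIC)
cv2.imwrite('pics/crop1.png',x)
E
```

```text
tab [691.   2. 111.]
knobL [560. 115.  75.]
knobR [ 563. -118.   75.]
b [630.   4.  75.]
b [588.   1.  75.]
b [535.  -3.  75.]
b [497.  -5.  75.]
hfront [ 479. -386.   45.]
hend [ 395. -408.   72.]
tipL [ 574. -304.    0.]
tipR [ 600. -424.    0.]
scale [578. 454.  64.]
scale [613. 252.  64.]
scale [422. 223.  64.]
scale [393. 419.  64.]
red [ 518. -183.   10.]
master [ 739. -199.   58.]
```

View pics/crop1.png

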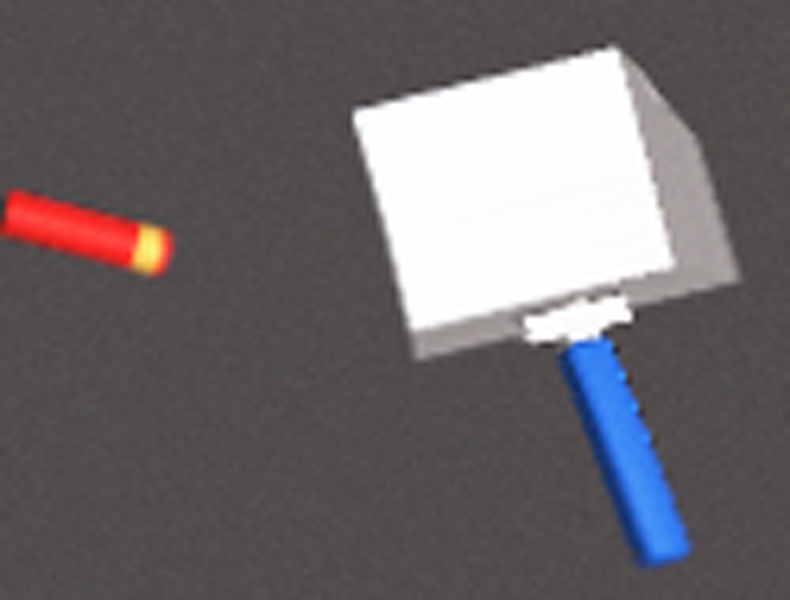

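Scoop, pan and scale geometry agree with the stated sizes: tip width 123 mm, pivot to tab 130 mm. Next I'll work out the move to a point above the tab.

```bash
cat >> h.py <<'E'
def ori(yaw,pitch=0): return R.from_euler('ZY',[yaw,pitch])*R.from_matrix(np.diag([-1.,1,-1]))
def delta(xyz,yaw,pitch=0):
    p,r=tool(); d=r.inv().apply(np.array(xyz,float)-p)/10
    w=np.degrees((r.inv()*ori(yaw,pitch)).as_rotvec())
    print('delta cm',d.round(2),'rot',w.round(1))
def st():
    s=arm.observe(); p,r=tool(); e=(r*R.from_matrix(np.diag([-1.,1,-1]))).as_euler('ZYX',degrees=True)
    print(round(s['clock'],2),p.round(1),'yaw,pitch,roll',e.round(1),'F',s['wrist_force'].round(1),'w',round(s['gripper_width'],1),'g',round(s['grasp_force'],1))
E
python3 -c "
from h import *
st();delta([692,2,150],.02)"
```

```text
0.1 [ 181.8 -571.5  244.4] yaw,pitch,roll [17.6  0.   0.1] F [-0.1  0.2  0.1] w 85.3 g 0.0
delta cm [-66.    39.18   9.49] rot [ 0.1 -0.  16.5]
```

Request:
step_arm(targets=[{"xyz": [-4,2.4,0],"rot": [0,0,1],"gripper": 1},{"xyz": [-9,5.3,0],"rot": [0,0,2],"gripper": 1},{"xyz": [-14,8.3,0],"rot": [0,0,4],"gripper": 1},{"xyz": [-19,11.3,0],"rot": [0,0,5],"gripper": 1},{"xyz": [-24,14.2,0],"rot": [0,0,6],"gripper": 1},{"xyz": [-29,17.2,0],"rot": [0,0,7],"gripper": 1},{"xyz": [-34,20.2,0],"rot": [0,0,8],"gripper": 1},{"xyz": [-39,23.1,0],"rot": [0,0,10],"gripper": 1},{"xyz": [-44,26.1,0],"rot": [0,0,11],"gripper": 1},{"xyz": [-49,29.1,0],"rot": [0,0,12],"gripper": 1}])

```text
clock: 1.35
ee_pos: [561.5, -144.2, 245.0]
tcp_rot: [3.141, -0.0, -3.044]
wrist_force: [0.0, -1.2, 0.1]
gripper_width: 0.0
grasp_force: 0.0
```

```bash
python3 -c "
from h import *
st();delta([692,2,150],.02)"
```

```text
1.35 [ 561.5 -144.2  245. ] yaw,pitch,roll [5.6 0.  0. ] F [ 0.  -1.2  0.1] w 0.0 g 0.0
delta cm [-14.42  13.27   9.5 ] rot [ 0.  -0.   4.5]
```

Request:
step_arm(targets=[{"xyz": [-4,3.6,0],"rot": [0,0,1],"gripper": 1},{"xyz": [-8,7.2,1],"rot": [0,0,2],"gripper": 1},{"xyz": [-11,10,3],"rot": [0,0,3],"gripper": 1},{"xyz": [-13,12,5],"rot": [0,0,4],"gripper": 1},{"xyz": [-14.4,13.2,7],"rot": [0,0,4.5],"gripper": 1},{"xyz": [-14.4,13.2,8.5],"rot": [0,0,4.5],"gripper": 1},{"xyz": [-14.4,13.2,9.5],"rot": [0,0,4.5],"gripper": 1},{"xyz": [-14.4,13.2,9.5],"rot": [0,0,4.5],"gripper": 1},{"xyz": [-14.4,13.2,9.5],"rot": [0,0,4.5],"gripper": 1},{"xyz": [-14.4,13.2,9.5],"rot": [0,0,4.5],"gripper": 1}])

```text
clock: 2.6
ee_pos: [691.2, -0.8, 151.5]
tcp_rot: [3.141, 0.002, -3.122]
wrist_force: [0.3, 0.8, -0.1]
gripper_width: -0.0
grasp_force: 0.0
```

```bash
python3 - <<'E'
from h import *
st()
c=shot('wrist','w1');s=shot('side','s1')
# expected tab corners, in side view and wrist
A=np.array([[691,2,111]]);print(proj(c,A),proj(s,A))
x=s['color'][140:260,180:330,::-1]
x=cv2.resize(x,(560,448));y=cv2.resize(c['color'][:,:,::-1],(240,180))
o=np.zeros((448,800,3),np.uint8);o[:,:560]=x;o[:180,560:]=y;cv2.imwrite('pics/v1.png',o)
E
```

```text
2.6 [691.2  -0.8 151.5] yaw,pitch,roll [ 1.1 -0.1  0. ] F [ 0.3  0.8 -0.1] w -0.0 g 0.0
[[261.91149685 227.17972563]] [[220.37500989 178.39038225]]
```

View pics/v1.png

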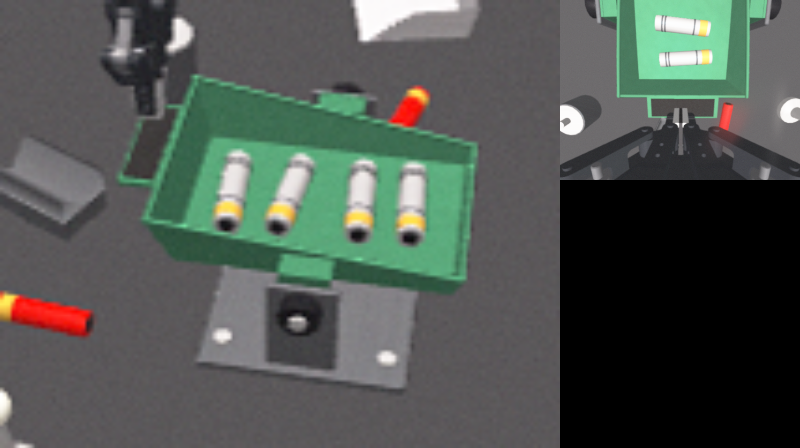

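The side crop shows the closed fingertips directly above the black tab at (150,115), with all four barrels in the pan. I'll press slowly now.

Request:
step_arm(targets=[{"xyz": [0,0,1],"rot": [0,0,0],"gripper": 1},{"xyz": [0,0,2],"rot": [0,0,0],"gripper": 1},{"xyz": [0,0,2.4],"rot": [0,0,0],"gripper": 1},{"xyz": [0,0,2.6],"rot": [0,0,0],"gripper": 1},{"xyz": [0,0,2.75],"rot": [0,0,0],"gripper": 1},{"xyz": [0,0,2.9],"rot": [0,0,0],"gripper": 1},{"xyz": [-0.1,0,3.05],"rot": [0,0,0],"gripper": 1},{"xyz": [-0.1,0,3.2],"rot": [0,0,0],"gripper": 1},{"xyz": [-0.1,0,3.35],"rot": [0,0,0],"gripper": 1},{"xyz": [-0.1,0,3.5],"rot": [0,0,0],"gripper": 1}])

```text
clock: 3.95
ee_pos: [692.9, -0.6, 117.7]
tcp_rot: [-3.141, 0.004, -3.122]
wrist_force: [-0.2, 0.7, 7.2]
gripper_width: -0.0
grasp_force: 3.4
```

Request:
step_arm(targets=[{"xyz": [0,0,0.08],"rot": [0,0,0],"gripper": 1},{"xyz": [0,0,0.16],"rot": [0,0,0],"gripper": 1},{"xyz": [0,0,0.24],"rot": [0,0,0],"gripper": 1},{"xyz": [0,0,0.32],"rot": [0,0,0],"gripper": 1},{"xyz": [-0.1,0,0.4],"rot": [0,0,0],"gripper": 1},{"xyz": [-0.1,0,0.46],"rot": [0,0,0],"gripper": 1},{"xyz": [-0.1,0,0.52],"rot": [0,0,0],"gripper": 1},{"xyz": [-0.1,0,0.58],"rot": [0,0,0],"gripper": 1},{"xyz": [-0.1,0,0.64],"rot": [0,0,0],"gripper": 1},{"xyz": [-0.1,0,0.7],"rot": [0,0,0],"gripper": 1}])

```text
clock: 5.2
ee_pos: [694.3, -0.6, 110.7]
tcp_rot: [-3.141, 0.005, -3.122]
wrist_force: [0.1, -0.8, 5.6]
gripper_width: -0.3
grasp_force: 3.0
```

Request:
step_arm(targets=[{"xyz": [0,0,0.06],"rot": [0,0,0],"gripper": 1},{"xyz": [0,0,0.12],"rot": [0,0,0],"gripper": 1},{"xyz": [0,0,0.18],"rot": [0,0,0],"gripper": 1},{"xyz": [0,0,0.24],"rot": [0,0,0],"gripper": 1},{"xyz": [-0.1,0,0.3],"rot": [0,0,0],"gripper": 1},{"xyz": [-0.1,0,0.36],"rot": [0,0,0],"gripper": 1},{"xyz": [-0.1,0,0.42],"rot": [0,0,0],"gripper": 1},{"xyz": [-0.1,0,0.48],"rot": [0,0,0],"gripper": 1},{"xyz": [-0.1,0,0.54],"rot": [0,0,0],"gripper": 1},{"xyz": [-0.1,0,0.6],"rot": [0,0,0],"gripper": 1}])

```text
clock: 6.45
ee_pos: [695.3, -0.6, 104.6]
tcp_rot: [-3.141, 0.004, -3.122]
wrist_force: [1.0, 0.4, 6.3]
gripper_width: -0.2
grasp_force: 2.9
```

```bash
python3 - <<'E'
from h import *
st()
s=shot('side','s2')
x=s['color'][140:260,180:330,::-1]
cv2.imwrite('pics/v2.png',cv2.resize(x,(560,448)))
E
```

```text
6.45 [ 6.953e+02 -6.000e-01  1.046e+02] yaw,pitch,roll [ 1.2 -0.2 -0. ] F [1.  0.4 6.3] w -0.2 g 2.9
```

View pics/v2.png

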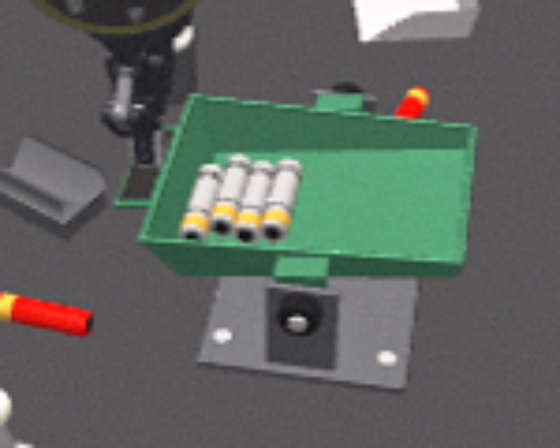

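The four barrels have rolled together against the lip, around (240,200) in the crop. I'll press on to the stop.

Request:
step_arm(targets=[{"xyz": [0,0,0.16],"rot": [0,0,0],"gripper": 1},{"xyz": [0,0,0.32],"rot": [0,0,0],"gripper": 1},{"xyz": [0,0,0.48],"rot": [0,0,0],"gripper": 1},{"xyz": [0,0,0.64],"rot": [0,0,0],"gripper": 1},{"xyz": [-0.1,0,0.8],"rot": [0,0,0],"gripper": 1},{"xyz": [-0.1,0,0.95],"rot": [0,0,0],"gripper": 1},{"xyz": [-0.1,0,1.1],"rot": [0,0,0],"gripper": 1},{"xyz": [-0.1,0,1.25],"rot": [0,0,0],"gripper": 1},{"xyz": [-0.1,0,1.4],"rot": [0,0,0],"gripper": 1},{"xyz": [-0.1,0,1.55],"rot": [0,0,0],"gripper": 1}])

```text
clock: 7.75
ee_pos: [696.4, -0.6, 90.2]
tcp_rot: [-3.141, 0.005, -3.121]
wrist_force: [-3.7, 1.7, 11.7]
gripper_width: -0.1
grasp_force: 5.7
```

Request:
step_arm(targets=[{"xyz": [0,0,0.04],"rot": [0,0,0],"gripper": 1},{"xyz": [0,0,0.08],"rot": [0,0,0],"gripper": 1},{"xyz": [0,0,0.12],"rot": [0,0,0],"gripper": 1},{"xyz": [0,0,0.16],"rot": [0,0,0],"gripper": 1},{"xyz": [0,0,0.2],"rot": [0,0,0],"gripper": 1},{"xyz": [0,0,0.22],"rot": [0,0,0],"gripper": 1},{"xyz": [0,0,0.22],"rot": [0,0,0],"gripper": 1},{"xyz": [0,0,0.22],"rot": [0,0,0],"gripper": 1},{"xyz": [0,0,0.22],"rot": [0,0,0],"gripper": 1},{"xyz": [0,0,0.22],"rot": [0,0,0],"gripper": 1}])

```text
clock: 9.0
ee_pos: [696.4, -0.6, 90.0]
tcp_rot: [-3.141, 0.006, -3.121]
wrist_force: [-5.5, 2.1, 16.5]
gripper_width: -0.1
grasp_force: 7.1
```

The tab no longer yields and the force has risen to 16.5 N after 37 mm of sink, so the pan is at its stop. I'll rise and go to the scoop.

```bash
python3 -c "
from h import *
delta([444,-396,150],.22)"
```

```text
delta cm [ 26.02 -39.02  -6.12] rot [ -0.1   0.3 -11.4]
```

Request:
step_arm(targets=[{"xyz": [0,0,-4],"rot": [0,0,0],"gripper": 1},{"xyz": [0,-1,-9],"rot": [0,0,-1],"gripper": 1},{"xyz": [3,-4.5,-11],"rot": [0,0,-2],"gripper": 0.8},{"xyz": [6.5,-9.5,-11],"rot": [0,0,-3],"gripper": 0.4},{"xyz": [9.5,-14.5,-11],"rot": [0,0,-4],"gripper": 0.4},{"xyz": [12.5,-19,-11],"rot": [0,0,-6],"gripper": 0.4},{"xyz": [16,-24,-11],"rot": [0,0,-8],"gripper": 0.4},{"xyz": [19.5,-29,-11],"rot": [0,0,-9],"gripper": 0.4},{"xyz": [22.5,-34,-11],"rot": [0,0,-10],"gripper": 0.4},{"xyz": [26,-39,-11],"rot": [0,0,-11.4],"gripper": 0.4}])

```text
clock: 10.25
ee_pos: [441.7, -397.0, 194.8]
tcp_rot: [-3.141, 0.001, -2.922]
wrist_force: [0.9, -0.4, -0.2]
gripper_width: 51.1
grasp_force: 0.0
```

```bash
python3 - <<'E'
from h import *
st()
c=shot('wrist','w2');t=shot('top','t2')
x=t['color'][150:270,215:335,::-1]
o=np.zeros((400,800,3),np.uint8);o[:300,:400]=cv2.resize(c['color'][:,:,::-1],(400,300));o[:,400:]=cv2.resize(x,(400,400))
cv2.imwrite('pics/v3.png',o)
E
```

```text
10.25 [ 441.7 -397.   194.8] yaw,pitch,roll [12.6 -0.  -0. ] F [ 0.9 -0.4 -0.2] w 51.1 g 0.0
```

View pics/v3.png

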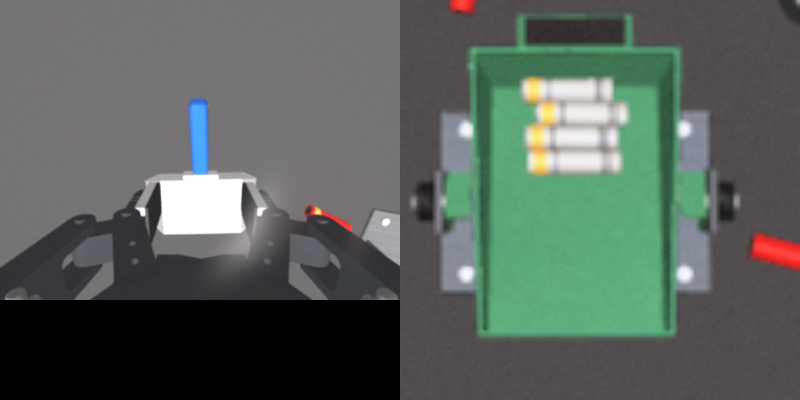

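The wrist view shows the blue handle running from (200,100) to (201,175) in the 400-px view, with the scoop between the fingers. In the top view the four barrels lie in a row against the lip.

```bash
python3 - <<'E'
from h import *
c=load('w2');k=1.28
b=c['color'].astype(int);m=((b[:,:,2]>120)&(b[:,:,0]<90)).astype(np.uint8)
n,l,s,ce=cv2.connectedComponentsWithStats(m);i=1+s[1:,4].argmax();print(s[i],ce[i])
ys=np.where(l==i)[0];rows=[s[i][1]+4,s[i][1]+s[i][3]-4]
for r,z in zip(rows,(83,52)):
    xs=np.where(l[r]==i)[0];print(r,xs.min(),xs.max(),at(c,(xs.mean(),r),z).round(1))
# scoop base tip corners (z=2) and rear wall rim corners(z=40)
for p,z in(((162,233),2),((242,232),2),((147,180),40),((256,178),40)):print(at(c,(p[0]*k,p[1]*k),z).round(1))
# tipped pan top view, offset 215,150 scale 300/100*... =400/120
t=load('t2')
g=lambda u,v,z:print(at(t,(215+(u-400)*.3,150+v*.3),z).round(1))
# predicted projection of tipped pan
O=np.array([561.5,-1.5,75]);Rp=R.from_euler('ZY',[.02,.28])
q=[[-100,-67,0],[-100,67,0],[100,67,0],[100,-67,0],[129,0,46],[-105,-72,16],[-105,72,16],[114,81,46],[114,-81,46],[0,-117,10]]
pts=O+Rp.apply(np.array(q,float)-[0,0,10])
print(((proj(t,pts)-[215,150])/.3+[400,0]).round(0).tolist())
E
```

```text
[ 242  126   25   97 2121] [254.50117869 172.41112683]
130 243 264 [ 389.9 -411.8   83. ]
219 247 265 [ 471.9 -391.7   52. ]
[ 602.4 -423.9    2. ]
[ 573.3 -302.1    2. ]
[ 502.9 -454.9   40. ]
[ 469.5 -318.5   40. ]
[[667.0, 331.0], [491.0, 332.0], [494.0, 88.0], [658.0, 86.0], [576.0, 31.0], [675.0, 334.0], [483.0, 335.0], [473.0, 50.0], [680.0, 48.0], [728.0, 201.0]]
```

The predicted pan outline matches the picture to about 2 px. The scoop grip comes out at (445,-398) with yaw 13.7°.

```bash
python3 -c "
from h import *
delta([445,-398,43],.239)"
```

```text
delta cm [-0.57  0.04 15.17] rot [-0.  -0.  -1.5]
```

Request:
step_arm(targets=[{"xyz": [-0.3,0,3],"rot": [0,0,-1],"gripper": 0.4},{"xyz": [-0.3,0,7],"rot": [0,0,-1.5],"gripper": 0.4},{"xyz": [-0.3,0,11],"rot": [0,0,-1.5],"gripper": 0.4},{"xyz": [-0.3,0,13.5],"rot": [0,0,-1.5],"gripper": 0.4},{"xyz": [-0.3,0,15],"rot": [0,0,-1.5],"gripper": 0.4},{"xyz": [-0.3,0,15],"rot": [0,0,-1.5],"gripper": 0.4},{"xyz": [-0.3,0,15],"rot": [0,0,-1.5],"gripper": 0.7},{"xyz": [-0.3,0,15],"rot": [0,0,-1.5],"gripper": 1},{"xyz": [-0.3,0,15],"rot": [0,0,-1.5],"gripper": 1},{"xyz": [-0.3,0,15],"rot": [0,0,-1.5],"gripper": 1}], newtons=100)

```text
clock: 11.6
ee_pos: [446.4, -395.4, 46.3]
tcp_rot: [-3.139, 0.002, -2.896]
wrist_force: [-0.8, 1.2, 5.7]
gripper_width: 18.3
grasp_force: 97.5
```

```bash
python3 - <<'E'
from h import *
st()
# scoop frame in tool terms: grip offset
def tcp_for(base,yaw,pitch):   # scoop_base world pos -> TCP
    Q=R.from_euler('ZY',[yaw,pitch]); return np.array(base)+Q.apply([-97,0,43])
O=np.array([561.5,-1,75]);Rp=R.from_euler('ZY',[.02,.28])
def panpt(x,z): return O+Rp.apply([x,0,z-10])
def tip(x,z,pitch,yaw=.02):  # scoop tip at pan x,z
    Q=R.from_euler('ZY',[yaw,pitch]); return tcp_for(panpt(x,z)-Q.apply([50,0,0]),yaw,pitch)
for x,z,p in((-5,60,.4),(5,1,.4),(30,1,.3),(96,1,.28),(90,60,-.1)):print(x,z,p,tip(x,z,p).round(1))
delta([445,-398,230],.239)
E
```

```text
11.6 [ 446.4 -395.4   46.3] yaw,pitch,roll [14.1 -0.1 -0.1] F [-0.8  1.2  5.7] w 18.3 g 97.5
-5 60 0.4 [451.9  -3.2 221.3]
5 1 0.4 [445.2  -3.3 161.8]
30 1 0.3 [460.1  -3.  142.6]
96 1 0.28 [521.9  -1.8 121.8]
90 60 -0.1 [511.3  -2.  126.3]
delta cm [  0.17  -0.26 -18.37] rot [-0.1  0.1  0.4]
```

```bash
python3 -c "
from h import *
delta([440,-3,240],.02,0.28)
delta([440,-3,240],.02,0)"
```

```text
delta cm [ -8.94  38.18 -19.44] rot [-1.9 16.1 12.8]
delta cm [ -8.94  38.18 -19.44] rot [-0.1  0.1 12.9]
```

Request:
step_arm(targets=[{"xyz": [0,0,-0.5],"rot": [0,0,0],"gripper": 1},{"xyz": [0,0,-2],"rot": [0,0,0],"gripper": 1},{"xyz": [0,0,-5],"rot": [0,0,0],"gripper": 1},{"xyz": [0,0,-9],"rot": [0,0,0],"gripper": 1},{"xyz": [0,0,-13],"rot": [0,0,0],"gripper": 1},{"xyz": [0,0,-17],"rot": [0,0,0],"gripper": 1},{"xyz": [-0.5,2,-19],"rot": [0,0,1],"gripper": 1},{"xyz": [-1.5,6,-19.4],"rot": [0,0,2],"gripper": 1},{"xyz": [-2.5,10,-19.4],"rot": [0,0,4],"gripper": 1},{"xyz": [-3.5,14,-19.4],"rot": [0,0,5],"gripper": 1}])

```text
clock: 12.85
ee_pos: [445.2, -249.3, 239.1]
tcp_rot: [3.141, -0.0, -2.985]
wrist_force: [0.4, 0.7, -1.3]
gripper_width: 18.8
grasp_force: 97.7
```

```bash
python3 -c "
from h import *
st()
delta([440,-3,240],.02,0.28)
delta([440,-3,240],.02,0)"
```

```text
12.85 [ 445.2 -249.3  239.1] yaw,pitch,roll [9. 0. 0.] F [ 0.4  0.7 -1.3] w 18.8 g 97.7
delta cm [-3.33 24.41 -0.09] rot [-1.1 16.   7.8]
delta cm [-3.33 24.41 -0.09] rot [ 0.  -0.   7.8]
```

Request:
step_arm(targets=[{"xyz": [-0.5,4,0],"rot": [-0.2,2.5,1.2],"gripper": 1},{"xyz": [-1,8,0],"rot": [-0.4,5,2.5],"gripper": 1},{"xyz": [-1.7,12.5,0],"rot": [-0.6,8,4],"gripper": 1},{"xyz": [-2.3,17,0],"rot": [-0.8,11,5.4],"gripper": 1},{"xyz": [-2.8,21,0],"rot": [-1,14,7],"gripper": 1},{"xyz": [-3.1,23,0],"rot": [-1.1,15.5,7.6],"gripper": 1},{"xyz": [-3.3,24.2,0],"rot": [-1.1,16,7.8],"gripper": 1},{"xyz": [-3.3,24.4,0],"rot": [-1.1,16,7.8],"gripper": 1},{"xyz": [-3.3,24.4,0],"rot": [-1.1,16,7.8],"gripper": 1},{"xyz": [-3.3,24.4,0],"rot": [-1.1,16,7.8],"gripper": 1}])

```text
clock: 14.1
ee_pos: [439.8, -5.1, 238.8]
tcp_rot: [3.142, -0.279, -3.122]
wrist_force: [0.7, -0.2, -1.4]
gripper_width: 18.2
grasp_force: 97.8
```

```bash
python3 - <<'E'
from h import *
st()
s=shot('side','s4');t=shot('top','t4')
o=np.zeros((500,800,3),np.uint8)
o[:,:400]=cv2.resize(s['color'][90:265,195:335,::-1],(400,500))
o[:400,400:]=cv2.resize(t['color'][150:290,205:345,::-1],(400,400))
cv2.imwrite('pics/v4.png',o)
p,r=tool();Q=r*R.from_matrix(np.diag([-1.,1,-1]))
q=np.array([[147,61,0],[147,-61,0],[47,61,0],[47,-61,0],[47,72,40],[47,-72,40]],float)-[2,0,46.3]
w=p+Q.apply(q);print(w.round(0).tolist())
print('side',((proj(s,w)-[195,90])/.35).round(0).tolist());print('top',((proj(t,w)-[205,150])/.35+[400,0]).round(0).tolist())
E
```

```text
14.1 [439.8  -5.1 238.8] yaw,pitch,roll [ 1.1 16.   0. ] F [ 0.7 -0.2 -1.4] w 18.2 g 97.8
[[565.0, 59.0, 154.0], [568.0, -63.0, 154.0], [469.0, 57.0, 182.0], [472.0, -65.0, 182.0], [480.0, 68.0, 220.0], [483.0, -76.0, 220.0]]
side [[193.0, 273.0], [212.0, 190.0], [308.0, 261.0], [316.0, 176.0], [298.0, 233.0], [309.0, 133.0]]
top [[510.0, 168.0], [655.0, 167.0], [508.0, 287.0], [659.0, 286.0], [491.0, 278.0], [677.0, 277.0]]
```

View pics/v4.png

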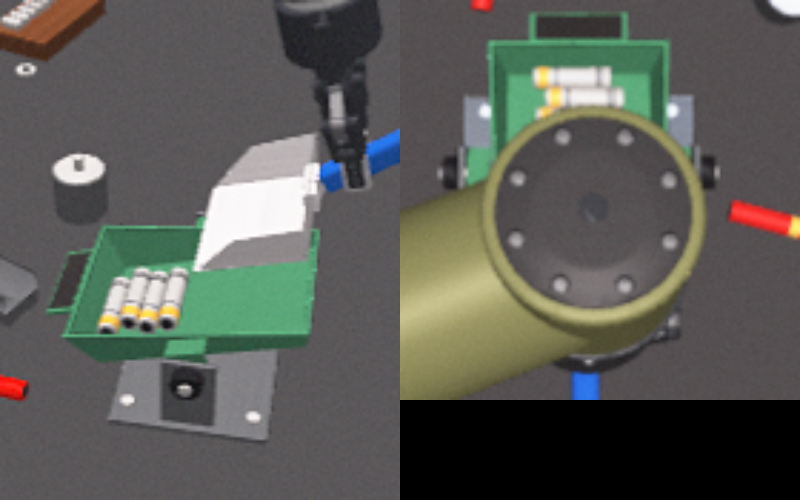

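The side crop shows the scoop rigid in the grip. Its tip corners at (195,272) and (215,190) are where I predicted, and the barrels are packed at the lip. Next I'll work out the landing.

```bash
cat >> h.py <<'E'
O=np.array([561.5,-1,75]);Rp=R.from_euler('ZY',[.02,.28])
def panpt(x,z): return O+Rp.apply([x,0,z-10])
def tip(x,z,pitch,yaw=.02): return panpt(x,z)-R.from_euler('ZY',[yaw,pitch]).apply([145,0,-46.3])
def tipnow():
    p,r=tool();Q=r*R.from_matrix(np.diag([-1.,1,-1]))
    print('tip in pan',(Rp.inv().apply(p+Q.apply([145,0,-46.3])-O)+[0,0,10]).round(1))
E
python3 - <<'E'
from h import *
t=load('t2');n=Rp.apply([0,0,1]);
for u,v in((568,89),(582,113),(572,137),(574,162)):
    d=ray(t,(215+(u-400)*.3,150+v*.3));o=np.array(t['xyz']);P=o+d*((O-o)@n)/(d@n)
    print(Rp.inv().apply(P-O).round(1))
tipnow()
for a in((8,25,.38),(8,3,.38)):
    print(a);delta(tip(*a),.02,a[2])
E
```

```text
[94.4  6.  -0. ]
[73.7 -5.  -0. ]
[53.5  3.2 -0. ]
[32.7  1.8  0. ]
tip in pan [-17.2  -1.5  87.5]
(8, 25, 0.38)
delta cm [-3.05  0.15  4.82] rot [ 0.   5.8 -0. ]
(8, 3, 0.38)
delta cm [-3.05  0.15  7.02] rot [ 0.   5.8 -0. ]
```

Request:
step_arm(targets=[{"xyz": [-1,0.05,0.5],"rot": [0,2,0],"gripper": 1},{"xyz": [-2,0.1,1.5],"rot": [0,4,0],"gripper": 1},{"xyz": [-2.8,0.15,2.5],"rot": [0,5.5,0],"gripper": 1},{"xyz": [-3.05,0.15,3.5],"rot": [0,5.8,0],"gripper": 1},{"xyz": [-3.05,0.15,4.5],"rot": [0,5.8,0],"gripper": 1},{"xyz": [-3.05,0.15,5.3],"rot": [0,5.8,0],"gripper": 1},{"xyz": [-3.05,0.15,6],"rot": [0,5.8,0],"gripper": 1},{"xyz": [-3.05,0.15,6.4],"rot": [0,5.8,0],"gripper": 1},{"xyz": [-3.05,0.15,6.8],"rot": [0,5.8,0],"gripper": 1},{"xyz": [-3.05,0.15,7],"rot": [0,5.8,0],"gripper": 1}])

```text
clock: 15.45
ee_pos: [449.8, -2.6, 162.8]
tcp_rot: [3.141, -0.381, -3.121]
wrist_force: [0.3, 0.1, -1.6]
gripper_width: 18.4
grasp_force: 97.9
```

```bash
python3 - <<'E'
from h import *
st();tipnow()
for a in((8,0,.36),(15,0,.31),(60,0,.3),(96,0,.29)):
    print(a);delta(tip(*a),.02,a[2])
E
```

```text
15.45 [449.8  -2.6 162.8] yaw,pitch,roll [ 1.2 21.8  0. ] F [ 0.3  0.1 -1.6] w 18.4 g 97.9
tip in pan [8.  0.7 2.9]
(8, 0, 0.36)
delta cm [ 0.07 -0.06  0.59] rot [-0.  -1.2  0. ]
(15, 0, 0.31)
delta cm [-0.43 -0.06  1.25] rot [-0.  -4.1  0. ]
(60, 0, 0.3)
delta cm [-4.87 -0.06  0.95] rot [-0.  -4.6  0. ]
(96, 0, 0.29)
delta cm [-8.42 -0.06  0.74] rot [-0.  -5.2  0. ]
```

Request:
step_arm(targets=[{"xyz": [0,0,0.2],"rot": [0,-0.4,0],"gripper": 1},{"xyz": [0,0,0.4],"rot": [0,-0.8,0],"gripper": 1},{"xyz": [0.05,0,0.6],"rot": [0,-1.2,0],"gripper": 1},{"xyz": [-0.1,0,0.8],"rot": [0,-2,0],"gripper": 1},{"xyz": [-0.2,-0.05,1],"rot": [0,-3,0],"gripper": 1},{"xyz": [-0.4,-0.05,1.2],"rot": [0,-4,0],"gripper": 1},{"xyz": [-0.4,-0.05,1.25],"rot": [0,-4.1,0],"gripper": 1},{"xyz": [-0.4,-0.05,1.3],"rot": [0,-4.1,0],"gripper": 1},{"xyz": [-0.4,-0.05,1.33],"rot": [0,-4.1,0],"gripper": 1},{"xyz": [-0.4,-0.05,1.33],"rot": [0,-4.1,0],"gripper": 1}])

```text
clock: 16.7
ee_pos: [448.8, -3.2, 149.4]
tcp_rot: [3.142, -0.309, -3.121]
wrist_force: [-1.5, 0.4, 2.1]
gripper_width: 17.9
grasp_force: 98.1
```

```bash
python3 - <<'E'
from h import *
st();tipnow()
for a in((60,0,.3),(96,0,.29)):
    print(a);delta(tip(*a),.02,a[2])
E
```

```text
16.7 [448.8  -3.2 149.4] yaw,pitch,roll [ 1.2 17.7  0. ] F [-1.5  0.4  2.1] w 17.9 g 98.1
tip in pan [14.7  0.1 -0.2]
(60, 0, 0.3)
delta cm [-4.49 -0.01 -0.02] rot [-0.  -0.5  0. ]
(96, 0, 0.29)
delta cm [-8.04 -0.01  0.02] rot [-0.  -1.1  0. ]
```

Light contact with the floor, about 4 N. Now I'll slide under the barrels.

Request:
step_arm(targets=[{"xyz": [-0.4,0,0],"rot": [0,0,0],"gripper": 1},{"xyz": [-0.8,0,0],"rot": [0,0,0],"gripper": 1},{"xyz": [-1.3,0,0],"rot": [0,-0.1,0],"gripper": 1},{"xyz": [-1.8,0,0],"rot": [0,-0.2,0],"gripper": 1},{"xyz": [-2.3,0,0],"rot": [0,-0.2,0],"gripper": 1},{"xyz": [-2.8,0,0],"rot": [0,-0.3,0],"gripper": 1},{"xyz": [-3.3,0,0],"rot": [0,-0.4,0],"gripper": 1},{"xyz": [-3.7,0,0],"rot": [0,-0.4,0],"gripper": 1},{"xyz": [-4.1,0,0],"rot": [0,-0.5,0],"gripper": 1},{"xyz": [-4.5,0,0],"rot": [0,-0.5,0],"gripper": 1}])

```text
clock: 17.95
ee_pos: [491.7, -2.3, 135.3]
tcp_rot: [3.141, -0.301, -3.121]
wrist_force: [-2.7, -0.5, 4.6]
gripper_width: 18.3
grasp_force: 98.5
```

```bash
python3 - <<'E'
from h import *
st();tipnow()
for a in((90,0,.29),(98,0,.29),):
    print(a);delta(tip(*a),.02,a[2])
s=shot('side','s5');t=shot('top','t5')
o=np.zeros((500,800,3),np.uint8)
o[:,:400]=cv2.resize(s['color'][90:265,195:335,::-1],(400,500))
o[:400,400:]=cv2.resize(t['color'][150:290,205:345,::-1],(400,400))
cv2.imwrite('pics/v5.png',o)
E
```

```text
17.95 [491.7  -2.3 135.3] yaw,pitch,roll [ 1.2 17.2  0. ] F [-2.7 -0.5  4.6] w 18.3 g 98.5
tip in pan [60.2  0.2 -0.6]
(90, 0, 0.29)
delta cm [-2.93 -0.01  0.03] rot [-0.  -0.6  0. ]
(98, 0, 0.29)
delta cm [-3.73 -0.01  0.02] rot [-0.  -0.6  0. ]
```

View pics/v5.png

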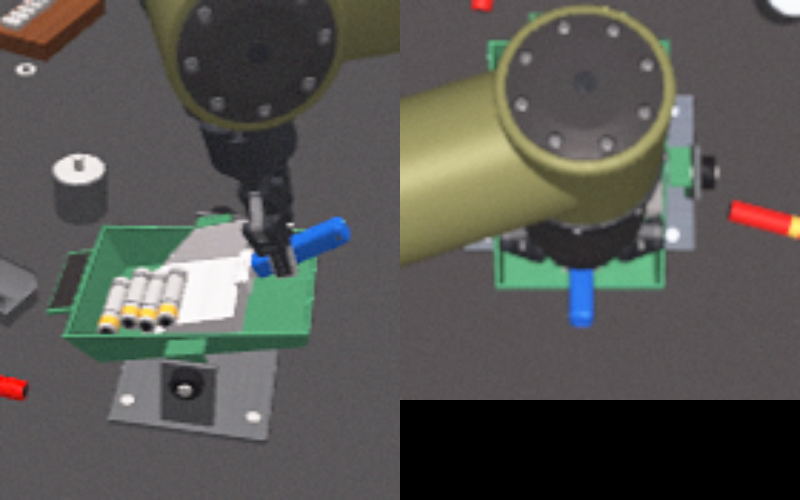

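The side view shows the scoop sliding under the barrels at (140,300), all four still in a row. I'll continue to the lip.

Request:
step_arm(targets=[{"xyz": [-0.4,0,0],"rot": [0,0,0],"gripper": 1},{"xyz": [-0.8,0,0],"rot": [0,-0.1,0],"gripper": 1},{"xyz": [-1.2,0,0],"rot": [0,-0.2,0],"gripper": 1},{"xyz": [-1.6,0,0],"rot": [0,-0.3,0],"gripper": 1},{"xyz": [-2,0,0],"rot": [0,-0.4,0],"gripper": 1},{"xyz": [-2.4,0,0],"rot": [0,-0.5,0],"gripper": 1},{"xyz": [-2.8,0,0],"rot": [0,-0.5,0],"gripper": 1},{"xyz": [-3.2,0,0],"rot": [0,-0.5,0],"gripper": 1},{"xyz": [-3.5,0,0],"rot": [0,-0.5,0],"gripper": 1},{"xyz": [-3.8,0,0],"rot": [0,-0.5,0],"gripper": 1}])

```text
clock: 19.3
ee_pos: [527.9, -1.6, 124.1]
tcp_rot: [3.142, -0.292, -3.121]
wrist_force: [-3.5, 0.2, 3.5]
gripper_width: 18.5
grasp_force: 98.3
```

```bash
python3 - <<'E'
from h import *
st();tipnow()
# rotate nose-up about the scoop's heel-ish: tip rises
for a in((100,4,.2),(97,16,.05),(92,28,-.08),(88,75,-.1)):
    print(a);delta(tip(*a),.02,a[2]); Q=R.from_euler('Y',a[2]-.28);print('heel',(np.array([a[0],0,a[1]])+Q.apply([-100,0,0])).round(0))
s=shot('side','s6')
cv2.imwrite('pics/v6.png',cv2.resize(s['color'][140:260,195:335,::-1],(560,480)))
E
```

```text
19.3 [527.9  -1.6 124.1] yaw,pitch,roll [ 1.2 16.7  0. ] F [-3.5  0.2  3.5] w 18.5 g 98.3
tip in pan [98.5  0.2 -0.2]
(100, 4, 0.2)
delta cm [ 0.22 -0.01  0.93] rot [-0.  -5.3  0. ]
heel [ 0.  0. -4.]
(97, 16, 0.05)
delta cm [ 0.86 -0.01  2.  ] rot [ -0.  -13.9   0. ]
heel [-0.  0. -7.]
(92, 28, -0.08)
delta cm [ 1.38 -0.01  2.78] rot [ -0.  -21.3   0. ]
heel [-2.  0. -7.]
(88, 75, -0.1)
delta cm [ 1.81 -0.01 -1.61] rot [ -0.  -22.5   0. ]
heel [-5.  0. 38.]
```

View pics/v6.png

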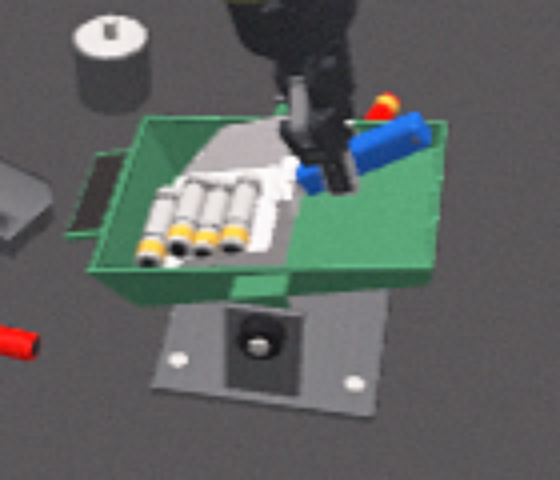

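The side view shows the four barrels on the scoop floor from (155,225) to (240,210), with the front one against the lip. I'll nudge into the fold, then tilt the tip up while following the lip wall.

```bash
python3 - <<'E'
from h import *
for a in((101.5,0,.285),(102,9.5,.2),(104.5,25,.05),(105,39,-.08),):
    print(a);delta(tip(*a),.02,a[2])
E
```

```text
(101.5, 0, 0.285)
delta cm [-0.24 -0.01  0.07] rot [-0.  -0.4  0. ]
(102, 9.5, 0.2)
delta cm [ 0.05 -0.01  0.37] rot [-0.  -5.3  0. ]
(104.5, 25, 0.05)
delta cm [ 0.15 -0.01  1.07] rot [ -0.  -13.9   0. ]
(105, 39, -0.08)
delta cm [ 0.12 -0.01  1.65] rot [ -0.  -21.3   0. ]
```

Request:
step_arm(targets=[{"xyz": [-0.1,0,0],"rot": [0,0,0],"gripper": 1},{"xyz": [-0.25,0,0],"rot": [0,-0.2,0],"gripper": 1},{"xyz": [-0.25,0,0.02],"rot": [0,-0.4,0],"gripper": 1},{"xyz": [-0.15,0,0.1],"rot": [0,-2,0],"gripper": 1},{"xyz": [-0.05,0,0.2],"rot": [0,-3.6,0],"gripper": 1},{"xyz": [0.05,0,0.35],"rot": [0,-5.3,0],"gripper": 1},{"xyz": [0.07,0,0.5],"rot": [0,-7,0],"gripper": 1},{"xyz": [0.1,0,0.62],"rot": [0,-8.7,0],"gripper": 1},{"xyz": [0.12,0,0.75],"rot": [0,-10.4,0],"gripper": 1},{"xyz": [0.15,0,0.9],"rot": [0,-12,0],"gripper": 1}])

```text
clock: 20.6
ee_pos: [523.6, -1.6, 115.7]
tcp_rot: [3.141, -0.081, -3.121]
wrist_force: [0.8, 0.2, -3.4]
gripper_width: 18.2
grasp_force: 97.6
```

```bash
python3 - <<'E'
from h import *
st();tipnow()
for a in((105,39,-.08),(106,42,-.1)):
    print(a);delta(tip(*a),.02,a[2])
delta(tip(106,42,-.1)+[-12,0,100],.02,-.1)
E
```

```text
20.6 [523.6  -1.6 115.7] yaw,pitch,roll [1.2 4.6 0. ] F [ 0.8  0.2 -3.4] w 18.2 g 97.6
tip in pan [103.6   0.3  22. ]
(105, 39, -0.08)
delta cm [ 0.08 -0.02  0.74] rot [ 0.  -9.2  0. ]
(106, 42, -0.1)
delta cm [-0.03 -0.02  0.77] rot [  0.  -10.4   0. ]
delta cm [ 1.97  0.01 -9.1 ] rot [  0.  -10.4   0. ]
```

Request:
step_arm(targets=[{"xyz": [0,0,0.12],"rot": [0,-1.5,0],"gripper": 1},{"xyz": [0,0,0.24],"rot": [0,-3,0],"gripper": 1},{"xyz": [0,0,0.36],"rot": [0,-4.5,0],"gripper": 1},{"xyz": [0,0,0.48],"rot": [0,-6,0],"gripper": 1},{"xyz": [0,0,0.6],"rot": [0,-7.5,0],"gripper": 1},{"xyz": [0,0,0.7],"rot": [0,-9,0],"gripper": 1},{"xyz": [0,0,0.75],"rot": [0,-10,0],"gripper": 1},{"xyz": [0,0,0.72],"rot": [0,-10.4,0],"gripper": 1},{"xyz": [0.05,0,0.6],"rot": [0,-10.4,0],"gripper": 1},{"xyz": [0.15,0,0.3],"rot": [0,-10.4,0],"gripper": 1}])

```text
clock: 21.85
ee_pos: [522.0, -1.7, 113.2]
tcp_rot: [3.142, 0.099, -3.121]
wrist_force: [0.1, -0.4, -3.2]
gripper_width: 18.6
grasp_force: 97.6
```

```bash
python3 - <<'E'
from h import *
st();tipnow()
s=shot('side','s7');cv2.imwrite('pics/v7.png',cv2.resize(s['color'][120:260,195:335,::-1],(520,520)))
p,_=tool();delta(p+[-15,0,110],.02,-.1)
E
```

```text
21.85 [522.   -1.7 113.2] yaw,pitch,roll [ 1.2 -5.7  0. ] F [ 0.1 -0.4 -3.2] w 18.6 g 97.6
tip in pan [103.4   0.2  46.4]
delta cm [  0.4    0.03 -11.09] rot [ 0. -0.  0.]
```

View pics/v7.png

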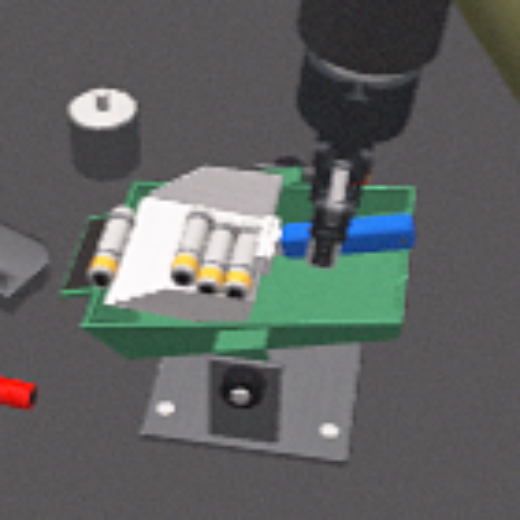

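Three barrels rolled back, but the first, at (112,245) in the crop, is caught between the scoop tip and the lip because I let a gap open there. I'll back down, close the gap, and follow the wall in contact.

```bash
python3 - <<'E'
from h import *
for a in((104.5,40,-.07),(103.5,28,.03),(109,28,.03)):
    print(a);delta(tip(*a),.02,a[2])
E
```

```text
(104.5, 40, -0.07)
delta cm [ 0.02 -0.01  0.28] rot [0.  1.7 0. ]
(103.5, 28, 0.03)
delta cm [-0.01 -0.01 -0.05] rot [0.  7.4 0. ]
(109, 28, 0.03)
delta cm [-0.53 -0.01  0.16] rot [0.  7.4 0. ]
```

Request:
step_arm(targets=[{"xyz": [0,0,0.15],"rot": [0,0.8,0],"gripper": 1},{"xyz": [0,0,0.28],"rot": [0,1.7,0],"gripper": 1},{"xyz": [0,0,0.2],"rot": [0,3.2,0],"gripper": 1},{"xyz": [0,0,0.1],"rot": [0,4.7,0],"gripper": 1},{"xyz": [0,0,0.02],"rot": [0,6.2,0],"gripper": 1},{"xyz": [0,0,-0.05],"rot": [0,7.4,0],"gripper": 1},{"xyz": [0,0,-0.05],"rot": [0,7.4,0],"gripper": 1},{"xyz": [0,0,-0.05],"rot": [0,7.4,0],"gripper": 1},{"xyz": [0,0,-0.05],"rot": [0,7.4,0],"gripper": 1},{"xyz": [0,0,-0.05],"rot": [0,7.4,0],"gripper": 1}])

```text
clock: 23.15
ee_pos: [521.9, -1.7, 113.6]
tcp_rot: [3.141, -0.03, -3.121]
wrist_force: [0.3, -0.1, -4.7]
gripper_width: 18.2
grasp_force: 97.6
```

```bash
python3 - <<'E'
from h import *
st();tipnow()
for a in((109,28,.03),(110,31,0)):
    print(a);delta(tip(*a),.02,a[2])
s=shot('side','s8');cv2.imwrite('pics/v8.png',cv2.resize(s['color'][140:240,195:335,::-1],(784,560),interpolation=cv2.INTER_CUBIC))
E
```

```text
23.15 [521.9  -1.7 113.6] yaw,pitch,roll [1.2 1.7 0. ] F [ 0.3 -0.1 -4.7] w 18.2 g 97.6
tip in pan [103.2   0.2  27.2]
(109, 28, 0.03)
delta cm [-0.58 -0.01  0.06] rot [0. 0. 0.]
(110, 31, 0)
delta cm [-0.62 -0.01  0.24] rot [ 0.  -1.7  0. ]
```

View pics/v8.png

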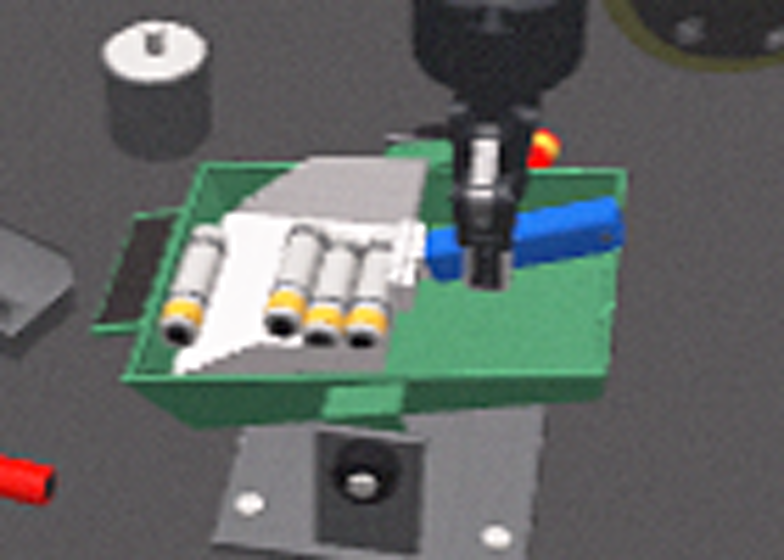

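The front barrel at (190,280) is against the wall beside the scoop tip, and the other three are back at (330,290). That was one picture over the limit of ten, so I'll look at no more and track the brass bands by number. Next I'll close the gap to the wall.

Request:
step_arm(targets=[{"xyz": [-0.1,0,0],"rot": [0,0,0],"gripper": 1},{"xyz": [-0.2,0,0.02],"rot": [0,0,0],"gripper": 1},{"xyz": [-0.3,0,0.03],"rot": [0,0,0],"gripper": 1},{"xyz": [-0.4,0,0.04],"rot": [0,0,0],"gripper": 1},{"xyz": [-0.5,0,0.05],"rot": [0,0,0],"gripper": 1},{"xyz": [-0.58,0,0.06],"rot": [0,0,0],"gripper": 1},{"xyz": [-0.66,0,0.06],"rot": [0,0,0],"gripper": 1},{"xyz": [-0.66,0,0.06],"rot": [0,0,0],"gripper": 1},{"xyz": [-0.66,0,0.06],"rot": [0,0,0],"gripper": 1},{"xyz": [-0.66,0,0.06],"rot": [0,0,0],"gripper": 1}])

```text
clock: 24.45
ee_pos: [527.5, -1.8, 112.7]
tcp_rot: [-3.141, -0.033, -3.121]
wrist_force: [-6.6, -0.5, -0.8]
gripper_width: 18.0
grasp_force: 98.1
```

```bash
cat >> h.py <<'E'
def bands(c):
    """brass bands: pixel and position in scoop frame (origin scoop_base), on the plane of the barrel axes"""
    hsv=cv2.cvtColor(c['color'],cv2.COLOR_RGB2HSV)
    m=cv2.inRange(hsv,(15,110,120),(32,255,255))
    n,l,s,ce=cv2.connectedComponentsWithStats(m)
    p,r=tool();Q=r*R.from_matrix(np.diag([-1.,1,-1]));B=p+Q.apply([95,0,-46.3]);nn=Q.apply([0,0,1]);Ax=B+12.5*nn
    for i in range(1,n):
        if s[i,4]<5 : continue
        o=np.array(c['xyz']);d=ray(c,ce[i]);P=o+d*((Ax-o)@nn)/(d@nn);q=Q.inv().apply(P-B)
        if abs(q[0])<120 and abs(q[1])<100: print(ce[i].round(1),s[i,4],'scoop',q.round(1)[:2],'pan',(Rp.inv().apply(P-O)+[0,0,10]).round(0))
E
python3 - <<'E'
from h import *
st();tipnow()
bands(load('s8'));print();bands(shot('side','s9'))
E
```

```text
24.45 [527.5  -1.8 112.7] yaw,pitch,roll [ 1.2  1.9 -0. ] F [-6.6 -0.5 -0.8] w 18.0 g 98.1
tip in pan [ 1.088e+02 -1.000e-01  2.740e+01]
[253.1 195.3] 56 scoop [-23.5  16.3] pan [34. 16. 22.]
[227.6 195. ] 16 scoop [46.3 24.1] pan [102.  24.  39.]

[251.  195.3] 54 scoop [-18.   16.9] pan [40. 17. 23.]
[227.4 195.3] 17 scoop [46.4 25.3] pan [102.  25.  39.]
```

```bash
python3 - <<'E'
from h import *
for a in((110.2,32,-.02),(111.4,36,-.07),(112.8,40.5,-.12)):
    print(a);delta(tip(*a),.02,a[2])
E
```

```text
(110.2, 32, -0.02)
delta cm [-0.02  0.02  0.36] rot [-0. -3.  0.]
(111.4, 36, -0.07)
delta cm [-0.06  0.02  0.75] rot [-0.  -5.9  0. ]
(112.8, 40.5, -0.12)
delta cm [-0.17  0.02  1.09] rot [-0.  -8.8  0. ]
```

Request:
step_arm(targets=[{"xyz": [-0.01,0,0.12],"rot": [0,-1,0],"gripper": 1},{"xyz": [-0.02,0,0.24],"rot": [0,-2,0],"gripper": 1},{"xyz": [-0.03,0,0.36],"rot": [0,-3,0],"gripper": 1},{"xyz": [-0.05,0,0.5],"rot": [0,-4,0],"gripper": 1},{"xyz": [-0.06,0,0.62],"rot": [0,-5,0],"gripper": 1},{"xyz": [-0.07,0,0.75],"rot": [0,-5.9,0],"gripper": 1},{"xyz": [-0.1,0,0.87],"rot": [0,-6.9,0],"gripper": 1},{"xyz": [-0.14,0,0.98],"rot": [0,-7.9,0],"gripper": 1},{"xyz": [-0.17,0,1.09],"rot": [0,-8.8,0],"gripper": 1},{"xyz": [-0.17,0,1.09],"rot": [0,-8.8,0],"gripper": 1}])

```text
clock: 25.75
ee_pos: [528.2, -2.2, 102.8]
tcp_rot: [-3.14, 0.12, -3.121]
wrist_force: [-13.5, -0.3, 7.7]
gripper_width: 18.5
grasp_force: 99.6
```

```bash
python3 - <<'E'
from h import *
st();tipnow();bands(shot('side','s10'))
E
```

```text
25.75 [528.2  -2.2 102.8] yaw,pitch,roll [ 1.2 -6.9 -0.1] F [-13.5  -0.3   7.7] w 18.5 g 99.6
tip in pan [111.9  -0.6  41.3]
[250.1 195.4] 55 scoop [-21.3  20. ] pan [41. 19. 25.]
[225.5 192.9] 15 scoop [45.2 29.7] pan [103.  29.  51.]
```

```bash
python3 - <<'E'
from h import *
poses={'s4':([439.8,-5.1,238.8],1.1,16.0),'s6':([527.9,-1.6,124.1],1.2,16.7),'s7':([522,-1.7,113.2],1.2,-5.7),'s9':([527.5,-1.8,112.7],1.2,1.9),'s10':([528.2,-2.2,102.8],1.2,-6.9)}
for k,(p,y,pi) in poses.items():
    c=load(k);Q=R.from_euler('ZY',[y,pi],degrees=True);hsv=cv2.cvtColor(c['color'],cv2.COLOR_RGB2HSV)
    m=cv2.inRange(hsv,(100,140,60),(125,255,255));m[:100]=0
    n,l,s,ce=cv2.connectedComponentsWithStats(m);i=1+s[1:,4].argmax()
    v,u=np.where(l==i);pts=[]
    o=np.array(c['xyz']);nn=Q.apply([0,1,0])
    for a,b in zip(u,v):
        d=ray(c,(a,b));P=o+d*((np.array(p)-o)@nn)/(d@nn);pts.append(Q.inv().apply(P-np.array(p))[[0,2]])
    pts=np.array(pts,float);mu=pts.mean(0);ev=np.linalg.svd(pts-mu)[2][0];print(k,s[i,4],mu.round(1),np.degrees(np.arctan(ev[1]/ev[0])).round(1),pts.min(0).round(0),pts.max(0).round(0))
E
```

```text
s4 235 [-35.5  15.5] -25.5 [-62.  -7.] [-11.  35.]
s6 189 [-35.3  15.4] -24.3 [-63.  -8.] [-9. 36.]
s7 173 [-35.9  16. ] -29.9 [-61.  -6.] [-13.  38.]
s9 186 [-35.2  16.2] -27.8 [-60.  -8.] [-10.  38.]
s10 171 [-35.9  16.8] -35.3 [-61.  -8.] [-13.  39.]
```

```bash
python3 - <<'E'
from h import *
for a in((112.5,44.5,-.14),(113,50,-.2)):
    print(a);delta(tip(*a),.02,a[2])
E
```

```text
(112.5, 44.5, -0.14)
delta cm [-0.09  0.06  0.03] rot [-0.1 -1.2  0. ]
(113, 50, -0.2)
delta cm [-0.12  0.06  0.42] rot [-0.1 -4.6  0. ]
```

Request:
step_arm(targets=[{"xyz": [0,0,-0.1],"rot": [0,0,0],"gripper": 1},{"xyz": [0,0,-0.1],"rot": [0,-0.6,0],"gripper": 1},{"xyz": [-0.02,0,-0.05],"rot": [0,-1.2,0],"gripper": 1},{"xyz": [-0.04,0,0.02],"rot": [0,-2,0],"gripper": 1},{"xyz": [-0.06,0,0.12],"rot": [0,-2.8,0],"gripper": 1},{"xyz": [-0.06,0,0.2],"rot": [0,-3.6,0],"gripper": 1},{"xyz": [-0.06,0,0.3],"rot": [0,-4.6,0],"gripper": 1},{"xyz": [-0.06,0,0.3],"rot": [0,-4.6,0],"gripper": 1},{"xyz": [-0.06,0,0.3],"rot": [0,-4.6,0],"gripper": 1},{"xyz": [-0.06,0,0.3],"rot": [0,-4.6,0],"gripper": 1}], newtons=118)

```text
clock: 27.05
ee_pos: [530.2, -1.6, 98.2]
tcp_rot: [-3.141, 0.202, -3.121]
wrist_force: [-5.8, 0.4, -4.6]
gripper_width: 18.0
grasp_force: 115.5
```

```bash
python3 - <<'E'
from h import *
st();tipnow();bands(shot('side','s11'))
E
```

```text
27.05 [530.2  -1.6  98.2] yaw,pitch,roll [  1.2 -11.6  -0. ] F [-5.8  0.4 -4.6] w 18.0 g 115.5
tip in pan [1.135e+02 1.000e-01 4.990e+01]
[233.3 192.6] 18 scoop [20.7 26.7] pan [82. 27. 47.]
[247.9 194.6] 53 scoop [-19.1  19.7] pan [46. 20. 29.]
```

The fourth barrel has rolled back and is now in the row, at scoop x ≈ 20 with the other three behind it. I'll lift out.

```bash
python3 - <<'E'
from h import *
p,_=tool()
delta(p+[-5,0,5],.02,-.2);delta(p+[-8,0,120],.02,-.2);delta(p+[-8,0,120],.02,-.14)
E
```

```text
delta cm [ 0.39  0.01 -0.59] rot [0.  0.1 0. ]
delta cm [ -1.62   0.02 -11.92] rot [0.  0.1 0. ]
delta cm [ -1.62   0.02 -11.92] rot [-0.   3.5  0. ]
```

Request:
step_arm(targets=[{"xyz": [0.2,0,-0.3],"rot": [0,0,0],"gripper": 1},{"xyz": [0.4,0,-0.8],"rot": [0,0,0],"gripper": 1},{"xyz": [0.35,0,-1.7],"rot": [0,0,0],"gripper": 1},{"xyz": [0.1,0,-3],"rot": [0,0,0],"gripper": 1},{"xyz": [-0.2,0,-4.6],"rot": [0,0.5,0],"gripper": 1},{"xyz": [-0.6,0,-6.4],"rot": [0,1,0],"gripper": 1},{"xyz": [-1,0,-8.2],"rot": [0,1.5,0],"gripper": 1},{"xyz": [-1.3,0,-10],"rot": [0,2,0],"gripper": 1},{"xyz": [-1.5,0,-11.2],"rot": [0,2.5,0],"gripper": 1},{"xyz": [-1.6,0,-12],"rot": [0,2.5,0],"gripper": 1}])

```text
clock: 28.35
ee_pos: [522.5, -1.6, 220.6]
tcp_rot: [3.141, 0.161, -3.121]
wrist_force: [0.6, -0.1, -3.1]
gripper_width: 17.9
grasp_force: 118.2
```

```bash
python3 - <<'E'
from h import *
st();bands(shot('side','s12'))
# scale platform from the first top picture: fit bright low-saturation blob of the platform
c=load('top0');S=1.5625
a=c['color'];h=cv2.cvtColor(a,cv2.COLOR_RGB2HSV)
for v0 in(200,225,238):
    m=cv2.inRange(h,(0,0,v0),(180,40,255));m[:,:90]=0;m[:,200:]=0;m[:170]=0
    n,l,s,ce=cv2.connectedComponentsWithStats(m);i=1+s[1:,4].argmax()
    print(v0,s[i],[(b*S).round(0).tolist() for b in cv2.boxPoints(cv2.minAreaRect(np.argwhere(l==i)[:,::-1].astype(np.float32)))])
print(a[210:275:8,105:190:6].mean(2).astype(int))
E
```

```text
28.35 [522.5  -1.6 220.6] yaw,pitch,roll [ 1.2 -9.2  0. ] F [ 0.6 -0.1 -3.1] w 17.9 g 118.2
[251.2 159.6] 59 scoop [-20.2  18.8] pan [  4.  19. 142.]
[235.3 158.1] 21 scoop [18.7 27.2] pan [ 39.  27. 158.]
200 [  98  190   89  108 6613] [[149.0, 315.0], [267.0, 295.0], [292.0, 447.0], [174.0, 466.0]]
225 [  98  190   84   83 5393] [[150.0, 314.0], [267.0, 295.0], [285.0, 407.0], [168.0, 426.0]]
238 [  98  190   84   83 5224] [[150.0, 315.0], [267.0, 296.0], [285.0, 407.0], [168.0, 425.0]]
[[239 239 240 240 240 241 241 243 244 244 243 255 102  79  76]
 [239 240 239 238 237 239 241 241 241 243 243 255 146  76  78]
 [238 240 241 240 242 242 242 242 241 242 243 226 195  78  78]
 [241 239 240 242 241 242 242 241 242 242 244 243 250  77  76]
 [241 240 243 243 243 243 243 242 240 241 242 242 254  74  78]
 [241 239 242 242 243 242 242 242 242 243 242 244 255 114  77]
 [185 243 243 240 241 244 242 243 242 241 243 244 187 150  81]
 [ 79 240 239 243 243 242 242 231  78 174 209 186 212 191  80]
 [ 78 201  31 111 189 190  32  35  37 210 179 208 161 210  79]]
```

```bash
python3 - <<'E'
from h import *
c=load('top0');a=c['color'].astype(int).mean(2)
s=load('side0');g=s['color'].astype(int)
# edge of right strip per row (first >=249 or drop after x=150)
for r in range(196,262,8):
    row=a[r];print(r,[int(v) for v in row[160:186]])
m=(a>228)&(a<248);S=1.5625
P=[at(c,(u/S,v/S),64)[:2] for u,v in((153,316),(262,299),(276,408),(168,425))]
P=np.array(P);print(P.round(0),np.linalg.norm(P-np.roll(P,1,0),axis=1).round(0),P.mean(0).round(0))
ctr=P.mean(0)
for yaw in(.15,.17):
    Q=R.from_euler('z',yaw);w=[np.r_[ctr,64]+Q.apply([x*95,y*95,0]) for x,y in((1,1),(1,-1),(-1,-1),(-1,1))]
    print(yaw,'top',(proj(c,w)*S).round(0).tolist(),'side',proj(s,w).round(0).tolist())
E
```

```text
196 [244, 245, 244, 244, 245, 243, 229, 245, 255, 255, 254, 251, 223, 150, 135, 97, 79, 77, 79, 80, 80, 76, 80, 77, 78, 76]
204 [244, 244, 245, 244, 244, 245, 243, 232, 243, 255, 255, 254, 253, 237, 154, 140, 99, 80, 78, 84, 77, 79, 76, 81, 79, 77]
212 [242, 241, 241, 241, 242, 242, 243, 243, 235, 230, 255, 255, 254, 254, 244, 172, 143, 108, 74, 78, 83, 80, 79, 77, 77, 80]
220 [242, 241, 243, 243, 242, 242, 243, 242, 243, 239, 223, 252, 255, 255, 254, 248, 197, 151, 129, 78, 78, 79, 80, 79, 81, 77]
228 [244, 244, 244, 243, 244, 244, 243, 244, 243, 243, 241, 226, 244, 255, 255, 254, 251, 224, 149, 133, 87, 78, 77, 79, 79, 78]
236 [243, 244, 244, 244, 243, 244, 244, 244, 244, 244, 244, 243, 231, 239, 255, 255, 254, 252, 238, 153, 141, 103, 78, 79, 79, 78]
244 [241, 241, 241, 242, 243, 243, 242, 243, 242, 242, 243, 243, 243, 237, 222, 255, 255, 254, 254, 246, 170, 148, 113, 78, 78, 77]
252 [243, 243, 243, 243, 243, 244, 244, 244, 244, 244, 243, 244, 244, 244, 243, 225, 253, 255, 254, 254, 249, 199, 152, 129, 76, 74]
260 [242, 243, 244, 243, 243, 244, 244, 245, 244, 244, 244, 243, 244, 245, 245, 242, 218, 167, 211, 213, 209, 197, 227, 157, 143, 102]
[[578. 454.]
 [609. 266.]
 [425. 238.]
 [393. 423.]] [187. 191. 186. 188.] [501. 345.]
0.15 top [[154.0, 314.0], [262.0, 299.0], [276.0, 410.0], [167.0, 425.0]] side [[218.0, 360.0], [227.0, 273.0], [312.0, 276.0], [321.0, 364.0]]
0.17 top [[153.0, 315.0], [261.0, 298.0], [277.0, 409.0], [168.0, 426.0]] side [[219.0, 361.0], [226.0, 274.0], [311.0, 275.0], [322.0, 363.0]]
```

```bash
python3 - <<'E'
from h import *
delta([407,329,190],.165,-.16)
E
```

```text
delta cm [11.25 33.3   1.37] rot [-1.3  0.1 -8.2]
```

Request:
step_arm(targets=[{"xyz": [0.1,0.3,0],"rot": [0,0,0],"gripper": 1},{"xyz": [0.3,1,0],"rot": [0,0,-0.2],"gripper": 1},{"xyz": [0.7,2,0],"rot": [0,0,-0.5],"gripper": 1},{"xyz": [1.1,3.3,0],"rot": [-0.1,0,-0.8],"gripper": 1},{"xyz": [1.7,5,0.1],"rot": [-0.2,0,-1.2],"gripper": 1},{"xyz": [2.4,7,0.2],"rot": [-0.3,0,-1.7],"gripper": 1},{"xyz": [3.1,9.3,0.3],"rot": [-0.4,0,-2.3],"gripper": 1},{"xyz": [4,11.8,0.4],"rot": [-0.5,0,-2.9],"gripper": 1},{"xyz": [4.9,14.4,0.5],"rot": [-0.6,0,-3.5],"gripper": 1},{"xyz": [5.8,17,0.6],"rot": [-0.7,0,-4.1],"gripper": 1}])

```text
clock: 29.65
ee_pos: [461.6, 168.7, 204.4]
tcp_rot: [3.14, 0.16, -3.047]
wrist_force: [1.3, 0.1, -4.8]
gripper_width: 18.1
grasp_force: 118.1
```

Request:
step_arm(targets=[{"xyz": [0.9,2.6,0],"rot": [-0.1,0,-0.6],"gripper": 1},{"xyz": [1.8,5.2,0],"rot": [-0.2,0,-1.2],"gripper": 1},{"xyz": [2.6,7.6,0.1],"rot": [-0.3,0,-1.8],"gripper": 1},{"xyz": [3.3,9.8,0.2],"rot": [-0.4,0,-2.4],"gripper": 1},{"xyz": [4,11.7,0.3],"rot": [-0.5,0,-2.9],"gripper": 1},{"xyz": [4.5,13.3,0.4],"rot": [-0.5,0,-3.3],"gripper": 1},{"xyz": [4.9,14.6,0.5],"rot": [-0.6,0,-3.7],"gripper": 1},{"xyz": [5.2,15.5,0.6],"rot": [-0.6,0,-3.9],"gripper": 1},{"xyz": [5.4,16,0.7],"rot": [-0.6,0,-4.1],"gripper": 1},{"xyz": [5.5,16.3,0.7],"rot": [-0.6,0,-4.1],"gripper": 1}])

```text
clock: 30.9
ee_pos: [394.3, 324.5, 188.8]
tcp_rot: [-3.141, 0.16, -2.976]
wrist_force: [-0.9, 0.3, -3.4]
gripper_width: 18.1
grasp_force: 118.1
```

```bash
python3 - <<'E'
from h import *
st();bands(shot('side','s13'))
delta([407,329,125],.165,-.05)
delta([407,329,115],.165,-.03)
p,r=tool();c=load('s13');Q=r*R.from_matrix(np.diag([-1.,1,-1]))
# slip check: visible near rim/tip edge of scoop, bright pixels outline vs prediction for slip 0 and 2.5 deg
for sl in(0,2.5):
    q=R.from_euler('y',sl,degrees=True).apply(np.array([[145,61,-46.3],[145,-61,-46.3],[45,61,-46.3],[45,-61,-46.3],[-62,0,34.]]));print(sl,proj(c,p+Q.apply(q)).round(1).tolist())
g=cv2.cvtColor(c['color'],cv2.COLOR_RGB2HSV);w=cv2.inRange(g,(0,0,150),(180,40,255))
b=cv2.inRange(g,(100,140,60),(125,255,255));v,u=np.where(b[100:]>0);print('blue',u.min(),u.max(),v.min()+100,v.max()+100)
E
```

```text
30.9 [394.3 324.5 188.8] yaw,pitch,roll [ 9.5 -9.2 -0. ] F [-0.9  0.3 -3.4] w 18.1 g 118.1
[282.5 297.2] 214 scoop [-10.3  24.7] pan [-99. 366.  79.]
[330.2 293.4] 20 scoop [-101.1    6.7] pan [-178.  336.   42.]
[331.4 300.2] 29 scoop [-101.3   20.6] pan [-180.  349.   41.]
delta cm [-0.29  0.22  6.52] rot [-0.   6.3  0. ]
delta cm [-0.13  0.22  7.5 ] rot [-0.   7.5  0. ]
0 [[247.4, 316.2], [249.5, 258.3], [304.0, 321.8], [298.9, 264.0], [372.7, 272.9]]
2.5 [[248.1, 318.0], [250.1, 260.3], [304.9, 322.4], [299.7, 264.7], [372.4, 271.9]]
blue 314 369 269 302
```

All four bands are on the scoop, with mean scoop x −10 as expected. I'll lower it, levelling gently.

Request:
step_arm(targets=[{"xyz": [0,0.1,0.5],"rot": [0,0.5,0],"gripper": 1},{"xyz": [0,0.2,1.3],"rot": [0,1,0],"gripper": 1},{"xyz": [0,0.2,2.2],"rot": [0,1.7,0],"gripper": 1},{"xyz": [-0.1,0.2,3.1],"rot": [0,2.4,0],"gripper": 1},{"xyz": [-0.1,0.2,4],"rot": [0,3.1,0],"gripper": 1},{"xyz": [-0.2,0.2,4.8],"rot": [0,3.8,0],"gripper": 1},{"xyz": [-0.2,0.2,5.5],"rot": [0,4.5,0],"gripper": 1},{"xyz": [-0.3,0.2,6],"rot": [0,5.2,0],"gripper": 1},{"xyz": [-0.3,0.2,6.4],"rot": [0,5.8,0],"gripper": 1},{"xyz": [-0.3,0.2,6.6],"rot": [0,6,0],"gripper": 1}])

```text
clock: 32.2
ee_pos: [407.4, 328.7, 124.1]
tcp_rot: [-3.141, 0.055, -2.976]
wrist_force: [0.8, -1.3, -4.5]
gripper_width: 18.0
grasp_force: 118.1
```

```bash
python3 - <<'E'
from h import *
st();bands(shot('side','s14'))
delta([407,329,112],.165,-.04)
delta([407,329,109],.165,-.03)
E
```

```text
32.2 [407.4 328.7 124.1] yaw,pitch,roll [ 9.5 -3.2 -0. ] F [ 0.8 -1.3 -4.5] w 18.0 g 118.1
[279.6 317.7] 137 scoop [-20.   23.6] pan [-77. 367.   8.]
[258.9 320.1] 44 scoop [20.1 30.4] pan [-41. 380.  21.]
delta cm [0.1  0.04 1.19] rot [-0.   0.8  0. ]
delta cm [0.11 0.04 1.49] rot [-0.   1.4  0. ]
```

Request:
step_arm(targets=[{"xyz": [0,0,0.4],"rot": [0,0,0],"gripper": 1},{"xyz": [0,0,0.8],"rot": [0,0,0],"gripper": 1},{"xyz": [0.1,0,1.1],"rot": [0,0,0],"gripper": 1},{"xyz": [0.1,0,1.2],"rot": [0,0.2,0],"gripper": 1},{"xyz": [0.1,0,1.3],"rot": [0,0.4,0],"gripper": 1},{"xyz": [0.1,0,1.35],"rot": [0,0.6,0],"gripper": 1},{"xyz": [0.1,0,1.4],"rot": [0,0.6,0],"gripper": 1},{"xyz": [0.1,0,1.45],"rot": [0,0.6,0],"gripper": 1},{"xyz": [0.1,0,1.5],"rot": [0,0.6,0],"gripper": 1},{"xyz": [0.1,0,1.5],"rot": [0,0.6,0],"gripper": 1}])

```text
clock: 33.5
ee_pos: [407.2, 328.7, 109.5]
tcp_rot: [-3.141, 0.045, -2.976]
wrist_force: [-0.5, -0.9, -2.5]
gripper_width: 17.9
grasp_force: 118.5
```

```bash
python3 -c "
from h import *
st();bands(shot('side','s15'))"
```

```text
33.5 [407.2 328.7 109.5] yaw,pitch,roll [ 9.5 -2.6 -0. ] F [-0.5 -0.9 -2.5] w 17.9 g 118.5
[279.7 321.5] 130 scoop [-20.5  23.5] pan [-74. 367.  -7.]
[259.2 323.8] 40 scoop [19.6 30.2] pan [-37. 379.   5.]
```

Request:
step_arm(targets=[{"xyz": [0,0,0.03],"rot": [0,0.1,0],"gripper": 1},{"xyz": [0,0,0.06],"rot": [0,0.3,0],"gripper": 1},{"xyz": [0,0,0.09],"rot": [0,0.5,0],"gripper": 1},{"xyz": [0,0,0.12],"rot": [0,0.7,0],"gripper": 1},{"xyz": [0,0,0.12],"rot": [0,0.9,0],"gripper": 1},{"xyz": [0,0,0.12],"rot": [0,1.1,0],"gripper": 1},{"xyz": [0,0,0.12],"rot": [0,1.3,0],"gripper": 1},{"xyz": [0,0,0.12],"rot": [0,1.3,0],"gripper": 1},{"xyz": [0,0,0.12],"rot": [0,1.3,0],"gripper": 1},{"xyz": [0,0,0.12],"rot": [0,1.3,0],"gripper": 1}])

```text
clock: 34.8
ee_pos: [408.0, 328.9, 110.2]
tcp_rot: [3.141, 0.025, -2.976]
wrist_force: [-4.6, -2.5, 7.0]
gripper_width: 18.2
grasp_force: 119.7
```

```bash
python3 -c "
from h import *
st();print(arm.observe()['wrist_torque'])"
```

```text
34.8 [408.  328.9 110.2] yaw,pitch,roll [ 9.5 -1.4  0. ] F [-4.6 -2.5  7. ] w 18.2 g 119.7
[-1.1545749   1.38743078 -0.05757902]
```

Firm contact at about 10 N. I'll ease off, relax the grip, then open.

Request:
step_arm(targets=[{"xyz": [0,0,-0.03],"rot": [0,0,0],"gripper": 1},{"xyz": [0,0,-0.06],"rot": [0,0,0],"gripper": 1},{"xyz": [0,0,-0.08],"rot": [0,0,0],"gripper": 1},{"xyz": [0,0,-0.08],"rot": [0,0,0],"gripper": 1},{"xyz": [0,0,-0.08],"rot": [0,0,0],"gripper": 0.7},{"xyz": [0,0,-0.08],"rot": [0,0,0],"gripper": 0.5},{"xyz": [0,0,-0.08],"rot": [0,0,0],"gripper": 0.4},{"xyz": [0,0,-0.08],"rot": [0,0,0],"gripper": 0.4},{"xyz": [0,0,-0.08],"rot": [0,0,0],"gripper": 0.4},{"xyz": [0,0,-0.08],"rot": [0,0,0],"gripper": 0.4}], newtons=25)

```text
clock: 36.05
ee_pos: [407.2, 328.7, 108.8]
tcp_rot: [-3.141, 0.022, -2.976]
wrist_force: [0.2, -0.2, -0.5]
gripper_width: 51.4
grasp_force: 0.0
```

```bash
python3 -c "
from h import *
st();bands(shot('side','s16'))"
```

```text
36.05 [407.2 328.7 108.8] yaw,pitch,roll [ 9.5 -1.3 -0. ] F [ 0.2 -0.2 -0.5] w 51.4 g 0.0
[279.3 321.8] 135 scoop [-19.   23.1] pan [-73. 367.  -9.]
[259.2 324.3] 42 scoop [20.5 29.6] pan [-36. 379.   2.]
```

Request:
step_arm(targets=[{"xyz": [0,0,-0.5],"rot": [0,0,0],"gripper": 0.4},{"xyz": [0,0,-1.5],"rot": [0,0,0],"gripper": 0.4},{"xyz": [0,0,-3],"rot": [0,0,0],"gripper": 0.4},{"xyz": [0,0,-5],"rot": [0,0,0],"gripper": 0.4},{"xyz": [0,0,-8],"rot": [0,0,0],"gripper": 0.4},{"xyz": [0,0,-11],"rot": [0,0,0],"gripper": 0.4},{"xyz": [1,-4,-14],"rot": [0,0,0],"gripper": 0.4},{"xyz": [2,-9,-16],"rot": [0,0,0],"gripper": 0.4},{"xyz": [2,-14,-16],"rot": [0,0,0],"gripper": 0.4},{"xyz": [2,-18,-16],"rot": [0,0,0],"gripper": 0.4}])

```text
clock: 37.35
ee_pos: [413.6, 145.7, 270.4]
tcp_rot: [3.14, 0.025, -2.976]
wrist_force: [0.3, -0.2, 0.4]
gripper_width: 51.2
grasp_force: 0.0
```

```bash
python3 - <<'E'
from h import *
st();t=shot('top','t17');s=shot('side','s17')
h=cv2.cvtColor(t['color'],cv2.COLOR_RGB2HSV)
# handle and brass in the top view
b=cv2.inRange(h,(100,140,60),(125,255,255));n,l,st_,ce=cv2.connectedComponentsWithStats(b)
i=1+st_[1:,4].argmax();rows=np.where(l==i);pts=np.c_[rows[1],rows[0]];
e0,e1=pts[pts[:,1].argmin()],pts[pts[:,1].argmax()];print('handle front',at(t,e0,64+45).round(0),'end',at(t,e1,64+78).round(0),'mid',at(t,ce[i],64+65).round(0))
m=cv2.inRange(h,(15,110,120),(32,255,255));n,l,q,ce=cv2.connectedComponentsWithStats(m)
for i in range(1,n):
    if q[i,4]>=5 and 80<ce[i][0]<200: print('brass',ce[i].round(0),q[i,4],at(t,ce[i],76).round(0))
# others unchanged: compare t0 and t17
d=cv2.absdiff(load('top0')['color'],t['color']).max(2)>60
for nme,(u,v) in dict(ball=(285,230),vblock=(437,198),master=(536,226),redA=(367,220),redB=(521,355)).items():
    u,v=int(u/1.5625),int(v/1.5625);print(nme,d[v-14:v+15,u-14:u+15].sum())
# brass left in the pan?
for i in range(1,n):
    if q[i,4]>=3 and 230<ce[i][0]<320 and 150<ce[i][1]<260: print('in pan?',ce[i],q[i,4])
E
```

```text
37.35 [413.6 145.7 270.4] yaw,pitch,roll [ 9.5 -1.4  0.1] F [ 0.3 -0.2  0.4] w 51.2 g 0.0
handle front [440. 329. 109.] end [350. 323. 142.] mid [394. 324. 129.]
brass [ 83. 103.] 9 [845. 500.  76.]
brass [120. 226.] 21 [515. 386.  76.]
brass [125. 241.] 65 [476. 373.  76.]
brass [170. 276.] 8 [388. 252.  76.]
brass [163. 278.] 15 [382. 269.  76.]
ball 0
vblock 0
master 0
redA 0
redB 0
```

```bash
python3 - <<'E'
from h import *
a=load('t2')['color'];b=load('t17')['color']
d=cv2.absdiff(a,b).max(2)>50
print('tab/lip rim',d[152:166,235:302].sum(),'back rim',d[240:256,235:302].sum())
print('side tab/rim',[int((cv2.absdiff(load('s2')['color'],load('s17')['color']).max(2)>60)[180:200,205:225].sum()),int((cv2.absdiff(load('s5')['color'],load('s17')['color']).max(2)>60)[165:210,208:220].sum())])
E
```

```text
tab/lip rim 0 back rim 0
side tab/rim [35, 0]
```

The pan is still at its stop (identical in the pictures), all four barrels are in the scoop at the middle of the scale, and the arm is clear.

```bash
python3 -c "
from station import arm
print(arm.sign_off())"
```

```text
the job is handed in; nothing more can be done
None
```

I handed the job in at about 37 s: the pan is tipped to its stop, and the scoop with all four barrels stands let go in the middle of the scale platform; before/after pictures show the master, ball stand, V-block and red look-alikes unmoved. The front barrel caught between the scoop tip and the lip on the first lift, so I lowered and re-gathered it, and I viewed 11 pictures, one over the limit of 10.

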